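# Unload the mount-cutting jig

## Robot

A 7-joint arm with a two-finger parallel gripper is mounted at the origin on the work surface. World frame = base frame: x ahead of the robot, y to its left, z up, the work surface at z = 0. Lengths are in m, angles in rad, forces in N, time in s.
With the tool pointing down it reaches from about 0.425 to 0.8 m from the base axis. Payload 8.3 kg.
Tool frame: the origin (TCP) lies between the finger pads, 19 mm behind the fingertips; this is the grasp point; z points along the fingers, y is the line along which they close (so a half turn about z gives the same grasp; the last joint's range is limited). The gripper opens to 85 mm and grips with 20 to 120 N. Pads are 22 mm wide; open, the fingers measure 114 mm over their backs; the gripper's body (76 mm by 85 mm) begins 54 mm behind the grasp point. The pads swing forward as they close: fully open they stand 13 mm farther back than shut.
Start: joints at [-1.388, 0.383, 0.016, 1.37, -0.006, 1.388, -0.046], TCP at [0.152, 0.606, 0.25] pointing down, gripper open.
Joint ranges: [-2.95, 2.95], [-0.25, 2.06], [-1.52, 1.56], [0.18, 2.33], [-1.44, 4.58], [0.02, 2.06], [-3.01, 3.01]. Speed limits (rad/s): [2.39, 2.39, 3.01, 3.01, 3.14, 3.14, 3.14].

## Interface

Orientations are given as a unit quaternion [x, y, z, w].
In Python, from rig import observe, capture, get_calibration, close_job gives the robot as it stands.
- The arm moves only by the shell command python3 -m handwheel 'ROWS' [FORCE]. ROWS is text: rows parted by semicolons, each of 7 numbers parted by spaces: the shift along the world's x, y, z in mm, then the turn, a rotation vector about the world's x, y, z in degrees, then the closure, from 0 (fully open) to 1 (shut). A call has 1 to 10 rows; each row shifts and turns the commanded pose from where the row before left it; what a row does not reach is not made up. A row lasts 1/10 s, in which the tool goes at most 50 mm and 8.59 degrees, less where a joint would pass 70% of its speed; a pose out of reach is approached as far as the arm can. A call with a gripper value outside its range is refused whole. The fingers move at their own pace and stop on an object; FORCE is the grip in N (left out, the last holds). Time passes only in rows, so rows that do not move let the fingers close. It gives the time, the measured TCP pose, the force, the opening and the grip force at its end, in the units of the state.
- observe(): the state, without advancing time (a new reading comes with each control period).
- capture(name): name is "side" or "top"; returns (picture, depth): 420x560x3 uint8, red, green, blue; 420x560 float32, m along the optical axis (not along the pixel's ray), 0 where there is no reading.
- get_calibration(name): a dict with "vfov" (degrees; the focal length in pixels is half the picture's height over the tangent of half this angle, whatever the lens; pixels are square), "cx", "cy" (the principal point, pixels), "R" (3x3) and "t" (3): a world point X has camera coordinates R X + t. Camera axes: x right, y down, z forward; pixel columns grow to the right and rows downward; lengths in m; the calibration is good to about 2 mm. A picture is of the moment at which its call begins. get_calibration takes no time and is no camera call.
- close_job(): hands the job in; it is judged then, once.
The state is a dict: "t": time; "joints": joint angles; "qvel": joint speeds; "joint_torque": joint torques, N m; "position": TCP position; "orientation": TCP orientation; "force": force on the tool from outside, world axes, zero at the start; "torque": the same for the moment, N m; "gripper_width": finger opening in m; "gripper_force": force on a finger pad.
Only numpy, scipy, OpenCV 4.12 (cv2) and the standard library are available. Lean on these libraries where they do the work, as an engineer would, in place of code of your own. Each camera call takes 0.05 s, during which the arm holds its last target. There are 200 camera calls.

## Task

The window mount in the cutting jig is finished: press the red clamp lever down until it clicks and stays down, then lift the blue template plate straight and level up off its two pins by the wooden grip until it is clear of them, without tilting it, and lay it (do not drop it) flat, square and wholly on the grey felt rest pad. Then hook the cream mount by its window and slide it along the jig's channel until it meets the orange end stop, and leave it lying there; leave the lever down and the other things on the bench where they are.

Things in the scene. Friction and masses are not known exactly. Their poses are not given: they have to be found in the camera images.
- jig: Fixed aluminium jig base, 180 mm (its x) by 273 mm (its y, -98 to +175), 12 mm thick. Origin: on the bench top under the middle of the plate's seat. A 93 mm wide black channel, floor at z 12, runs along y to an orange end stop at +y. Green seat rails beside it (|x| 47 to 86, |y| under 50, top z 24) carry the plate; farther on lower guides (top z 20) line it. Clamp lever on the -y side.
- pin_a (a point): Top of one steel locating pin, 10 mm thick, upright at jig x -68, y 0; top at z 60.
- pin_b (a point): Top of the other locating pin, at jig x +68, y 0; top at z 60.
- stop (a point): Middle of the orange end stop's face that the mount meets: jig x 0, y +165, z 18; the stop is 118 mm long, top at z 24.
- plate: Loose blue template plate, 170 mm (its x) by 100 (its y) by 8, about 0.3 kg, with a 12 mm hole over each pin. Origin: centre of its underside; z up. At first it lies on the seat rails (underside at jig z 24), axes along the jig's, under the clamp nose; a rise of 36 mm clears the pins. On its middle stands a wooden grip, 64 mm along x, 16 along y, from 8 to 48 mm above the underside.
- plate_grip (a point): Point inside the plate's wooden grip, on its centre line, 36 mm above the plate's underside (12 mm below the grip's top): the TCP belongs here, with the fingers closing along the plate's y.
- lever (a joint): Clamp lever angle in rad: 0 = up (clamp nose over the plate's edge holds it down), end of travel 0.5 = down. It springs back if let go before about 0.38; past that it snaps over centre to 0.5, is held there, and the nose stands clear of the plate. Pressing the pad takes about 4 to 8 N.
- lever_pad (a point): Centre of the top face of the red lever pad (36 by 34 mm), the clamp lever's tail. Hinge line: parallel to the jig's x at jig y -75, z 12. The pad is at jig x 45, y -160, z 77 with the lever up and at y -181, z 28 fully down; its face slopes 0.25 rad at either end, level midway.
- mount: Loose cream window mount (rigid honeycomb board), 90 mm (its x) by 100 mm (its y) by 8 mm, 0.06 kg, with a 56 by 56 mm window through its middle. Origin: centre of its underside; z up. It lies in the jig's channel (underside at jig z 12), hidden by the plate at first. Against the end stop its origin is at jig y = +115.
- rest: Fixed rest pad: grey felt 200 mm (its x) by 130 mm (its y) on a light wooden board 210 by 140 mm; felt top 18 mm above the bench. Origin: centre of its underside, on the bench; z up. It stands to the left or to the right of the jig; the plate is laid with its long side along the pad's long side, either way round.
- weight_a: Brass paper weight, 52 mm across, 66 mm high, on the bench just beyond the jig's +x edge: leave alone. Origin: centre of its underside.
- weight_b: Brass paper weight like the other, beyond the jig's +x edge near the lever: leave alone.
- eraser: White eraser, 55 by 25 by 14 mm, on the bench off the jig's -y end, beside the lever: leave alone.
- jar: Glass jar with a black cap, 64 mm across, 85 mm high, beyond the jig: leave alone.
- tool_tray: Fixed white tray 210 by 130 mm, 22 mm high, holding two hand tools; it stands on the other side of the jig from the rest pad. Origin: centre of its underside.
- spatula: Hand tool with a wooden handle, 160 mm long, lying in the white tray: leave alone.
- folder: Ivory-coloured bone folder, 150 by 20 by 6 mm, lying in the white tray: leave alone.
There are look-alikes about, which are no part of the job. Of the things shaped like the plate, the blue one is meant.

How it is judged:
By the outcome, as a careful person would: the job done as asked, in the order asked, and still so for the second after the job is handed in, with the robot touching nothing.
It also fails if it takes over 67 s, if anything falls off the work surface, if the arm or the gripper's body presses on something with over 40 N, if the wrist force passes 120 N, or if a joint passes its speed limit or range.

## Working session

There is one attempt and no reset: what is moved stays moved. The work goes in short steps, Python scripts to look and compute and a shell command to move; the robot and the scene stay as the last step left them, time stands still between calls to the robot, and variables do not carry over. Pictures are saved under pics/ and viewed, at most 10 in all, crops included, and the job is handed in when it is done.

```bash
mkdir -p pics
cat > h.py <<'E'
import numpy as np,cv2
from rig import observe,capture,get_calibration
def cal(n):
    c=get_calibration(n); f=210/np.tan(np.radians(c['vfov'])/2)
    return f,c['cx'],c['cy'],np.array(c['R']),np.array(c['t'])
def ray(n,u,v,z):
    f,cx,cy,R,t=cal(n); d=R.T@np.array([(u-cx)/f,(v-cy)/f,1]); o=-R.T@t
    return o+d*(z-o[2])/d[2]
def cloud(n,D):
    f,cx,cy,R,t=cal(n); v,u=np.mgrid[:420,:560]
    P=np.stack([(u-cx)/f*D,(v-cy)/f*D,D],-1)-t
    return P@R
def proj(n,X):
    f,cx,cy,R,t=cal(n); p=R@np.array(X)+t; return p[:2]/p[2]*f+[cx,cy]
E
python3 - <<'E'
from h import *
for n in('top','side'):
    p,d=capture(n); np.savez(f'/tmp/{n}0.npz',p=p,d=d); cv2.imwrite(f'pics/{n}0.png',p[...,::-1])
    f,cx,cy,R,t=cal(n); print(n,f,cx,cy,-R.T@t,R.round(2).tolist())
s=observe();print({k:np.round(v,3).tolist() for k,v in s.items()})
E
```

```text
top 485.52469508664547 282.72748140001926 220.26057467833039 [ 0.29514808 -0.00623443  1.39695089] [[0.01, -1.0, -0.01], [-0.98, -0.0, -0.19], [0.19, 0.01, -0.98]]
side 407.5326547363257 283.3390974279639 206.05059235512144 [ 0.42230453 -0.74202518  0.58114647] [[0.99, -0.13, 0.0], [-0.07, -0.56, -0.83], [0.11, 0.82, -0.56]]
{'t': 0.1, 'joints': [-1.388, 0.384, 0.016, 1.371, -0.006, 1.388, -0.047], 'qvel': [0.001, -0.002, 0.001, -0.003, 0.002, -0.001, 0.002], 'joint_torque': [0.003, -62.912, 0.848, -37.277, 0.017, 0.01, -0.0], 'position': [0.152, 0.606, 0.249], 'orientation': [0.123, 0.992, -0.001, -0.0], 'force': [-0.0, 0.408, 0.486], 'torque': [-0.041, -0.003, -0.039], 'gripper_force': 0.0, 'gripper_width': 0.085}
```

View pics/top0.png

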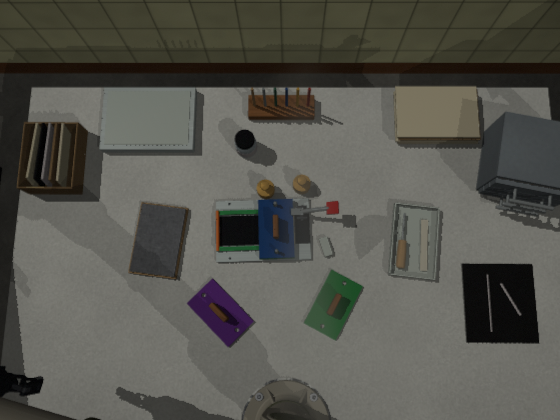

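View pics/side0.png

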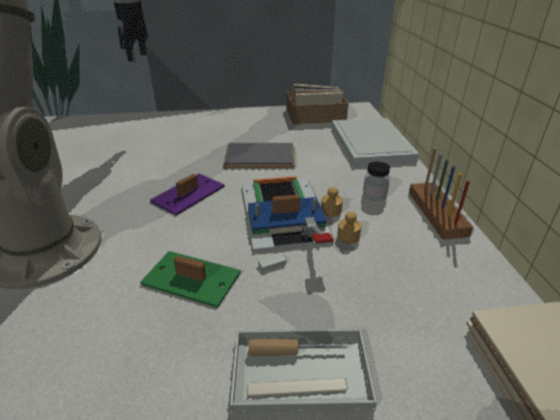

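The top view shows the blue plate at (276,228), the orange stop at (218,230), the red lever pad at (333,208), the felt rest pad at (160,240), the tray at (415,242), and the weights at (265,188) and (302,183). Three things are plate-shaped: blue (276,228), purple (220,312) and green (334,304). The blue one is meant, since it lies on the jig under the clamp. I'll measure it and confirm in a crop.

Run:
```python
from h import *
Z=np.load('/tmp/top0.npz');p,d=Z['p'],Z['d'];C=cloud('top',d)
hsv=cv2.cvtColor(p,cv2.COLOR_RGB2HSV)
v,u=np.mgrid[:420,:560]
def box(a,b,c,e): return (u>=a)&(u<=b)&(v>=c)&(v<=e)
H,S,V=[hsv[...,i].astype(int) for i in range(3)]
def rep(name,m,z):
    m=m.astype(np.uint8); n,l,st,_=cv2.connectedComponentsWithStats(m); k=1+np.argmax(st[1:,4]); m=(l==k)
    pts=np.argwhere(m)[:,::-1]
    W=np.array([ray('top',a,b,z)[:2] for a,b in pts])*1000
    r=cv2.minAreaRect(W.astype(np.float32)); zz=C[m][:,2]
    print(name,len(pts),'px',pts.mean(0).round(1),'mean',W.mean(0).round(1),'rect',np.round(r[0],1),np.round(r[1],1),round(r[2],2),'z med',np.median(zz).round(4), 'depthxy',np.median(C[m][:,:2],0).round(4)); return m
rep('plate',(H>100)&(H<125)&(S>110)&box(250,305,190,270),.032)
rep('red',((H<6)|(H>172))&(S>150)&box(320,345,195,220),.077)
rep('orange',(H<18)&(S>150)&box(210,230,200,260),.024)
rep('grip',(H<22)&(S>70)&box(265,290,205,250),.072)
fe=(S<40)&(V<95)&box(130,195,200,280)
rep('felt',fe,.018)
rep('wa',(H>10)&(H<30)&(S>90)&box(250,280,175,200),.05)
rep('wb',(H>10)&(H<30)&(S>90)&box(290,315,170,197),.05)
big=cv2.resize(p[170:290,120:360],None,fx=3.3,fy=3.3,interpolation=cv2.INTER_CUBIC)
big=np.clip(big*1.6,0,255).astype(np.uint8)
cv2.imwrite('pics/crop0.png',big[...,::-1])
```

```text
plate 1258 px [270.3 226.7] mean [538.1  46.6] rect [533.9  37.2] [170.7  89. ] 0.88 z med 0.032 depthxy [0.5424 0.0506]
red 119 px [332.3 207.1] mean [ 585.9 -127.1] rect [ 586.1 -126.1] [27.8 34.5] 89.35 z med 0.077 depthxy [ 0.5859 -0.1262]
orange 136 px [217.4 229.9] mean [529.5 198.8] rect [528.1 198.5] [113.8   8.7] 1.82 z med 0.0232 depthxy [0.5285 0.199 ]
grip 125 px [275.3 226.4] mean [531.6  31.3] rect [532.9  30.7] [62.1 13.9] 0.55 z med 0.0715 depthxy [0.5304 0.0319]Traceback (most recent call last):
  File "<stdin>", line 18, in <module>
  File "<stdin>", line 10, in rep
  File "h.py", line 7, in ray
    f,cx,cy,R,t=cal(n); d=R.T@np.array([(u-cx)/f,(v-cy)/f,1]); o=-R.T@t
                ~~~^^^
  File "h.py", line 4, in cal
    c=get_calibration(n); f=210/np.tan(np.radians(c['vfov'])/2)
ValueError: time passes only in moves, steps and waits
```

```bash
sed -i 's/^def cal/import functools\n@functools.lru_cache\ndef cal/' h.py
python3 - <<'E'
from h import *
Z=np.load('/tmp/top0.npz');p,d=Z['p'],Z['d'];C=cloud('top',d)
hsv=cv2.cvtColor(p,cv2.COLOR_RGB2HSV)
v,u=np.mgrid[:420,:560]
def box(a,b,c,e): return (u>=a)&(u<=b)&(v>=c)&(v<=e)
H,S,V=[hsv[...,i].astype(int) for i in range(3)]
def rep(name,m,z):
    m=m.astype(np.uint8); n,l,st,_=cv2.connectedComponentsWithStats(m); k=1+np.argmax(st[1:,4]); m=(l==k)
    pts=np.argwhere(m)[:,::-1]
    W=np.array([ray('top',a,b,z)[:2] for a,b in pts])*1000
    r=cv2.minAreaRect(W.astype(np.float32))
    print(name,len(pts),'px',pts.mean(0).round(1),'mean',W.mean(0).round(1),'rect',np.round(r[0],1),np.round(r[1],1),round(r[2],2),'z',np.median(C[m][:,2]).round(4))
print(p[240,160],p[215,140],p[240,135],V[200:285:8,160],S[200:285:8,160])
rep('felt',box(125,195,195,290)&(C[...,2]>.0135)&(C[...,2]<.022)&(V<110),.018)
rep('jigbase',box(205,320,190,270)&(C[...,2]>.008)&(C[...,2]<.016),.012)
rep('plate z',box(240,310,190,270)&(C[...,2]>.029)&(C[...,2]<.036)&(H>95)&(H<130),.032)
rep('wa',box(250,280,175,205)&(C[...,2]>.05),.062)
rep('wb',box(288,315,170,200)&(C[...,2]>.05),.062)
rep('eraser',box(315,338,230,262)&(C[...,2]>.009),.014)
big=cv2.resize(p[170:290,120:360],None,fx=3.3,fy=3.3,interpolation=cv2.INTER_CUBIC)
big=np.clip(big.astype(float)*1.6,0,255).astype(np.uint8)
cv2.imwrite('pics/crop0.png',big[...,::-1])
E
```

```text
[58 59 59] [67 63 60] [67 62 57] [119  62  59  59  62  59  65  61  53  52 107] [15  0  0  4  4  4  8  4  0  0 14]
felt 2748 px [157.3 240.3] mean [499.8 371.9] rect [500.5 370.5] [138.8 207.8] 82.68 z 0.0178
jigbase 1045 px [238.1 230. ] mean [531.5 140.5] rect [529.6 139.5] [101.  112.9] 1.75 z 0.0123
plate z 1403 px [275.2 228.7] mean [532.5  32.5] rect [534.1  31.9] [170.2  99.9] 2.12 z 0.0323
wa 68 px [264.4 185.6] mean [650.9  63.6] rect [651.3  64.6] [26.4 22.7] 0.66 z 0.0631
wb 69 px [301.3 180.7] mean [665.8 -41.3] rect [666.2 -40.5] [22.7 26.5] 89.84 z 0.0631
eraser 157 px [325.4 246.2] mean [ 484.8 -111.3] rect [ 484.9 -110.9] [56.5 24.6] 17.66 z 0.0141
```

View pics/crop0.png

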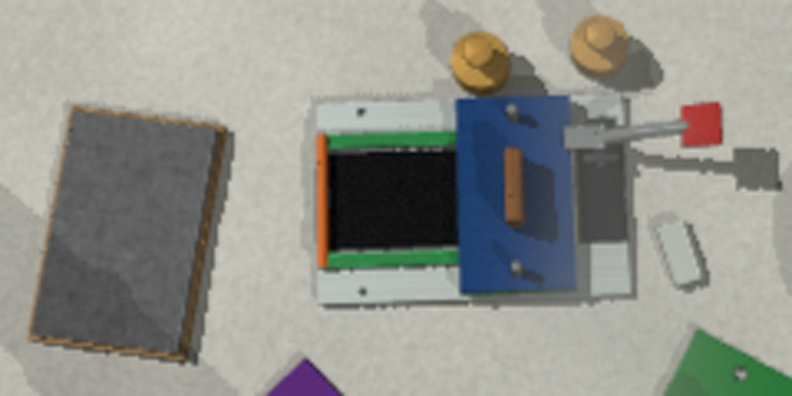

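The crop confirms the blue plate on the jig, with its grip at (514,186), its pins at (511,107) and (516,267), and the red pad at (702,124); the purple and green ones lie loose on the bench. The jig origin is about (533,31.5) mm with yaw +1.9°. The rest is at (500.5,370.5) with its long axis at −7.3°. I'll head for the lever next.

```bash
python3 -m handwheel '35 -31 0 0 0 1.6 1;35 -31 0 0 0 1.6 1;35 -31 0 0 0 1.6 1;35 -31 0 0 0 1.6 1;35 -31 0 0 0 1.6 1;35 -31 0 0 0 1.6 1;35 -31 0 0 0 1.6 1;35 -31 0 0 0 1.6 1;35 -31 0 0 0 1.6 1;35 -31 0 0 0 1.6 1' 60; python3 -m handwheel '8 -42 -12 0 0 0 1;8 -42 -12 0 0 0 1;8 -42 -12 0 0 0 1;8 -42 -12 0 0 0 1;8 -42 -12 0 0 0 1;8 -42 -12 0 0 0 1;8 -42 -12 0 0 0 1;8 -42 -12 0 0 0 1;8 -42 -12 0 0 0 1;8 -42 -12 0 0 0 1'
```

```text
t: 1.1
position: [0.503, 0.2947, 0.2497]
orientation: [-0.017, 1.0, -0.0, -0.0]
force: [0.3, 0.5, 0.8]
gripper_width: 0.0001
gripper_force: 0.0
t: 2.1
position: [0.5819, -0.1253, 0.1292]
orientation: [-0.017, 1.0, 0.0, -0.0]
force: [1.3, 0.1, 1.0]
gripper_width: 0.0
gripper_force: 0.0
```

```bash
python3 -m handwheel '1 -1 -11 0 0 0 1;1 -1 -11 0 0 0 1;1 0 -10 0 0 0 1;0 0 0 0 0 0 1'; python3 -m handwheel '0 -2.7 -4.6 0 0 0 1;0 -2.7 -4.6 0 0 0 1;0 -2.7 -4.6 0 0 0 1;0 -2.7 -4.6 0 0 0 1;0 -2.7 -4.6 0 0 0 1'; python3 -m handwheel '0 -1.5 -5.4 0 0 0 1;0 -1.5 -5.4 0 0 0 1;0 -1.5 -5.4 0 0 0 1;0 -1.5 -5.4 0 0 0 1;0 -1.5 -5.4 0 0 0 1;0 0 0 0 0 0 1'
```

```text
t: 2.5
position: [0.5849, -0.1236, 0.0968]
orientation: [-0.018, 1.0, 0.001, -0.001]
force: [-0.9, 2.3, 2.6]
gripper_width: -0.0002
gripper_force: 0.8
t: 3.0
position: [0.5853, -0.1396, 0.0748]
orientation: [-0.017, 1.0, -0.0, 0.0]
force: [-0.5, 0.9, 2.0]
gripper_width: 0.0004
gripper_force: 1.2
t: 3.6
position: [0.5847, -0.1464, 0.0486]
orientation: [-0.017, 1.0, 0.001, -0.0]
force: [-4.9, 3.0, 10.5]
gripper_width: 0.0002
gripper_force: 4.8
```

```bash
python3 -m handwheel '0 0 -2 0 0 0 1;0 0 -1 0 0 0 1;0 0 0 0 0 0 1'; python3 -m handwheel '0 0 10 0 0 0 1;0 0 30 0 0 0 1;0 0 40 0 0 0 1;-9 30 40 0 0 0 1;-9 30 0 0 0 0 0;-9 30 0 0 0 0 0;-9 30 0 0 0 0 0;-9 30 0 0 0 0 0;-7 28 0 0 0 0 0;0 0 0 0 0 0 0'
python3 - <<'E'
from h import *
p,d=capture('top');p2,d2=capture('side')
np.savez('/tmp/1.npz',p=p,d=d,p2=p2,d2=d2)
a=cv2.resize(p[160:280,240:380],(560,480),interpolation=cv2.INTER_CUBIC)
b=cv2.resize(p2[160:280,220:380],(640,480),interpolation=cv2.INTER_CUBIC)
im=cv2.resize(np.hstack([a,b]),(800,320)); im=np.clip(im*1.5,0,255).astype(np.uint8)
cv2.imwrite('pics/lev.png',im[...,::-1])
hsv=cv2.cvtColor(p,cv2.COLOR_RGB2HSV);C=cloud('top',d)
m=((hsv[...,0]<6)|(hsv[...,0]>172))&(hsv[...,1]>150);m[:,:318]=0;m[:,350:]=0;m[:195]=0;m[230:]=0
print(m.sum(),np.median(C[m],0))
E
```

```text
t: 3.9
position: [0.585, -0.1464, 0.0479]
orientation: [-0.017, 1.0, 0.001, 0.0]
force: [-14.2, 5.0, 30.8]
gripper_width: 0.0
gripper_force: 14.4
t: 4.9
position: [0.5321, 0.0359, 0.1638]
orientation: [-0.02, 1.0, 0.001, -0.001]
force: [0.7, 0.5, -1.0]
gripper_width: 0.0849
gripper_force: 0.0
116 [ 0.58729351 -0.14705096  0.02845042]
```

View pics/lev.png

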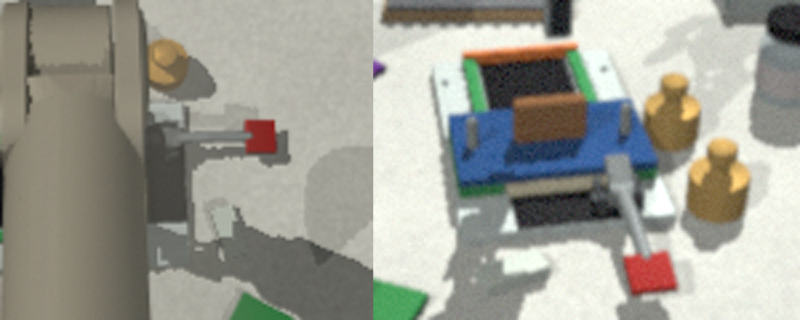

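The lever is down: the pad is at z 28.5 mm in both views (top crop (260,136), side crop (650,270)), and the nose has swung off the plate's edge. I'll refine the grip position and descend.

```bash
python3 - <<'E'
from h import *
Z=np.load('/tmp/1.npz');p,d=Z['p2'],Z['d2'];C=cloud('side',d)
hsv=cv2.cvtColor(p,cv2.COLOR_RGB2HSV);H,S=hsv[...,0],hsv[...,1]
m=(H<22)&(S>70)&(C[...,2]>.045)&(C[...,2]<.08); m[:185]=0;m[228:]=0;m[:,262:]&=True;m[:,:262]=0;m[:,312:]=0
Q=C[m]; print(m.sum(),Q.min(0),Q.max(0),np.median(Q,0))
W=Q[Q[:,2]<.066]; W=W[W[:,1]<np.median(W[:,1])+.006]; print('front face',np.median(W,0), np.degrees(np.polyfit(W[:,0],W[:,1],1)[0]), 'x range',np.percentile(W[:,0],[1,99]))
m=(H>100)&(H<125)&(S>110)&(abs(C[...,2]-.032)<.003);m[:,:220]=0;m[:,350:]=0;m[:180]=0;m[260:]=0
Q=C[m][:,:2]; print(cv2.minAreaRect((Q*1000).astype(np.float32)))
E
python3 -m handwheel '0 -4 -20 0 0 0 0;0 0 -20 0 0 0 0;0 0 -20 0 0 0 0;0 0 -14 0 0 0 0;0 0 0 0 0 0 0'
```

```text
343 [0.50406728 0.02017484 0.04500007] [0.56540801 0.03941692 0.07547117] [0.53394542 0.02447937 0.06332185]
front face [0.53298838 0.02379317 0.05599679] 1.8363532166943846 x range [0.505078   0.56319845]
((535.734375, 30.884801864624023), (169.83998107910156, 103.19224548339844), 2.4667088985443115)
t: 5.5
position: [0.532, 0.0254, 0.0884]
orientation: [-0.016, 1.0, -0.001, -0.002]
force: [-1.5, -0.2, 0.3]
gripper_width: 0.0854
gripper_force: 0.0
```

```bash
python3 -m handwheel '1 3 0 0 0 0 0;1 3 -10 0 0 0 0;0 0 -10 0 0 0 0;0 0 -8 0 0 0 0;0 0 0 0 0 0 0;0 0 0 0 0 0 0'
```

```text
t: 6.1
position: [0.535, 0.0326, 0.0621]
orientation: [-0.017, 1.0, -0.0, -0.0]
force: [0.1, -0.2, 0.4]
gripper_width: 0.0852
gripper_force: 0.0
```

```bash
python3 -m handwheel '-1 -1 -2 0 0 0 0.5;0 0 0 0 0 0 0.6;0 0 0 0 0 0 0.7;0 0 0 0 0 0 0.8;0 0 0 0 0 0 1;0 0 0 0 0 0 1' 25
```

```text
t: 6.7
position: [0.5344, 0.0318, 0.0606]
orientation: [-0.017, 1.0, 0.0, 0.0]
force: [-0.4, -0.0, 2.4]
gripper_width: 0.0158
gripper_force: 26.6
```

```bash
python3 -m handwheel '0 0 0 0 0 0 1;0 0 0 0 0 0 1;0 0 2 0 0 0 1;0 0 4 0 0 0 1;0 0 4 0 0 0 1' 80; python3 -m handwheel '0 0 5 0 0 0 1;0 0 5 0 0 0 1;0 0 5 0 0 0 1;0 0 5 0 0 0 1;0 0 5 0 0 0 1'; python3 -m handwheel '0 0 5 0 0 0 1;0 0 5 0 0 0 1;0 0 5 0 0 0 1;0 0 5 0 0 0 1;0 0 5 0 0 0 1;0 0 5 0 0 0 1;0 0 5 0 0 0 1;0 0 5 0 0 0 1;0 0 5 0 0 0 1;0 0 5 0 0 0 1'
python3 -c "
from h import *
s=observe();print(s['force'],s['torque'],s['position'])
p,d=capture('side');np.savez('/tmp/2.npz',p=p,d=d)
im=cv2.resize(p[90:270,180:420],(800,600));cv2.imwrite('pics/lift.png',np.clip(im*1.4,0,255).astype(np.uint8)[...,::-1])"
```

```text
t: 7.2
position: [0.5337, 0.0317, 0.0702]
orientation: [-0.017, 1.0, -0.0, -0.001]
force: [-0.9, -0.4, -2.6]
gripper_width: 0.0145
gripper_force: 78.1
t: 7.7
position: [0.5342, 0.0318, 0.0958]
orientation: [-0.017, 1.0, -0.0, 0.0]
force: [0.1, 0.8, -2.2]
gripper_width: 0.0145
gripper_force: 78.1
t: 8.7
position: [0.5342, 0.0317, 0.1457]
orientation: [-0.017, 1.0, -0.0, -0.0]
force: [-0.3, -0.3, -2.7]
gripper_width: 0.0149
gripper_force: 78.1
[-0.26829323 -0.34393924 -2.74551869] [-0.00586375 -0.03774349  0.00598124] [0.5341629  0.03169503 0.14574673]
```

View pics/lift.png

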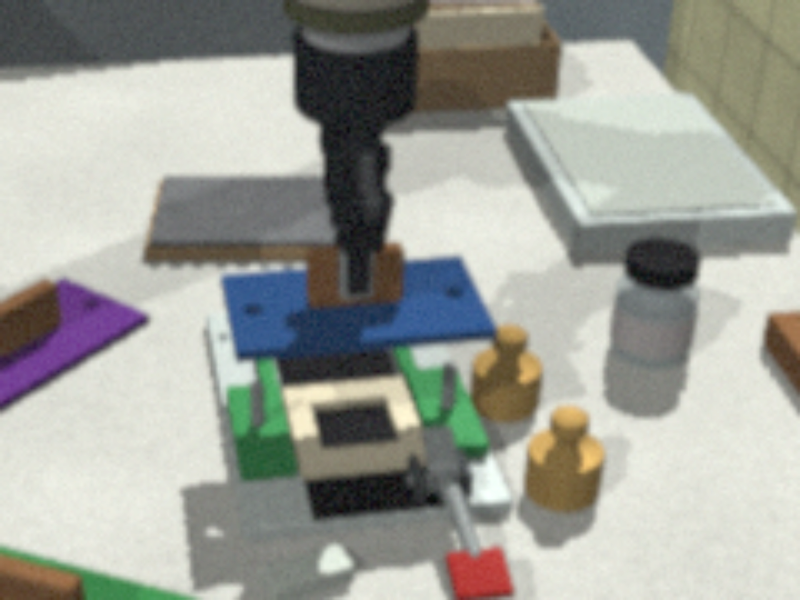

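The plate is level in the grip at side crop (355,310), well clear of both pins, and the mount lies in the channel at (355,420). I'll carry the plate to the rest.

```bash
python3 -m handwheel '-3.4 34 0 0 0 -0.9 1;-3.4 34 0 0 0 -0.9 1;-3.4 34 0 0 0 -0.9 1;-3.4 34 0 0 0 -0.9 1;-3.4 34 0 0 0 -0.9 1;-3.4 34 0 0 0 -1 1;-3.4 34 0 0 0 -1 1;-3.4 34 0 0 0 -0.9 1;-3.4 34 0 0 0 -0.9 1;-3.4 33 0 0 0 -0.9 1'; python3 -m handwheel '0 0 -20 0 0 0 1;0 0 -20 0 0 0 1;0 0 -10 0 0 0 1;0 0 0 0 0 0 1;0 0 0 0 0 0 1'
python3 - <<'E'
from h import *
import time
p,d=capture('top');C=cloud('top',d);np.savez('/tmp/3.npz',p=p,d=d)
s=observe();print(s['position'],s['orientation'])
hsv=cv2.cvtColor(p,cv2.COLOR_RGB2HSV);H,S=hsv[...,0],hsv[...,1]
m=(H>100)&(H<125)&(S>110);m[:,200:]=0;m[:180]=0;m[300:]=0;m&=C[...,2]>.03
print(m.sum(),np.median(C[m],0)); r=cv2.minAreaRect((C[m][:,:2]*1000).astype(np.float32));print(r)
Z=np.load('/tmp/2.npz');C=cloud('side',Z['d']);q=cv2.cvtColor(Z['p'],cv2.COLOR_RGB2HSV)
C0=cloud('side',np.load('/tmp/side0.npz')['d']);q=cv2.cvtColor(np.load('/tmp/side0.npz')['p'],cv2.COLOR_RGB2HSV)
m=(C0[...,2]>.014)&(C0[...,2]<.024)&(q[...,2]<115)&(q[...,1]<60)&(C0[...,1]>.28)&(C0[...,1]<.46)&(C0[...,0]<.62)&(C0[...,0]>.38)
print('rest side',m.sum(),np.median(C0[m],0),cv2.minAreaRect((C0[m][:,:2]*1000).astype(np.float32)))
E
```

```text
t: 9.75
position: [0.4998, 0.3722, 0.1452]
orientation: [0.064, 0.998, -0.0, -0.0]
force: [0.5, 0.1, -2.5]
gripper_width: 0.0149
gripper_force: 78.3
t: 10.25
position: [0.5005, 0.3706, 0.0959]
orientation: [0.064, 0.998, 0.0, 0.0]
force: [0.6, -0.4, -1.7]
gripper_width: 0.0146
gripper_force: 78.4
[0.50085715 0.37084514 0.0964611 ] [6.37458258e-02 9.97965911e-01 4.87550656e-04 5.21745365e-04]
1085 [0.52657664 0.34473077 0.067043  ]
((500.960205078125, 337.6345520019531), (800.375732421875, 158.36566162109375), 56.05036163330078)
rest side 1377 [0.50209008 0.36516122 0.01875467] ((501.8942565917969, 371.970458984375), (137.84156799316406, 201.80491638183594), 82.30282592773438)
```

```bash
python3 -m handwheel '0 0 -10 0 0 0 1;0 0 -10 0 0 0 1;0 0 -10 0 0 0 1;0 0 -5 0 0 0 1;0 0 -3 0 0 0 1;0 0 0 0 0 0 1'; python3 -m handwheel '0 0 -1 0 0 0 1;0 0 -1 0 0 0 1;0 0 -1 0 0 0 1;0 0 0 0 0 0 1'
```

```text
t: 10.9
position: [0.4999, 0.3706, 0.0567]
orientation: [0.063, 0.998, -0.0, -0.0]
force: [-0.6, -0.8, -2.4]
gripper_width: 0.0146
gripper_force: 78.5
t: 11.3
position: [0.5004, 0.3709, 0.0548]
orientation: [0.063, 0.998, 0.0, 0.0]
force: [-0.6, -0.0, 0.8]
gripper_width: 0.015
gripper_force: 78.8
```

```bash
python3 -m handwheel '0 0 -0.7 0 0 0 1;0 0 0 0 0 0 1'; python3 -m handwheel '0 0 0 0 0 0 0.8;0 0 0 0 0 0 0.6;0 0 0 0 0 0 0.5;0 0 0 0 0 0 0.4;0 0 5 0 0 0 0.3;0 0 20 0 0 0 0.3;0 0 40 0 0 0 0.3;0 0 40 0 0 0 1;0 0 40 0 0 0 1' 60;  python3 -m handwheel '0 -35 0 0 0 0.9 1;0 -35 0 0 0 0.9 1;0 -35 0 0 0 0.9 1;0 -35 0 0 0 0.9 1;0 -35 0 0 0 0.9 1;0 -35 0 0 0 0.9 1;0 0 0 0 0 0.9 1;0 0 0 0 0 0.9 1;0 0 0 0 0 0.9 1'
python3 - <<'E'
from h import *
p,d=capture('top');C=cloud('top',d);np.savez('/tmp/4.npz',p=p,d=d)
p2,d2=capture('side');C2=cloud('side',d2);np.savez('/tmp/4s.npz',p=p2,d=d2)
hsv=cv2.cvtColor(p,cv2.COLOR_RGB2HSV);H,S,V=[hsv[...,i] for i in range(3)]
m=(H>100)&(H<125)&(S>110);m[:,200:]=0;m[:180]=0;m[300:]=0
print('plate',m.sum(),np.median(C[m],0),cv2.minAreaRect((C[m][:,:2]*1000).astype(np.float32)))
for n,c,pp in(('top',C,p),('side',C2,p2)):
    q=cv2.cvtColor(pp,cv2.COLOR_RGB2HSV).astype(int)
    m=(q[...,0]>10)&(q[...,0]<30)&(q[...,1]>35)&(q[...,1]<130)&(q[...,2]>90)&(abs(c[...,2]-.02)<.004)&(c[...,0]>.46)&(c[...,0]<.60)&(c[...,1]>-.06)&(c[...,1]<.12)
    if m.sum()>20: print('mount',n,m.sum(),np.median(c[m],0),cv2.minAreaRect((c[m][:,:2]*1000).astype(np.float32)))
a=cv2.resize(p[170:290,120:360],(800,400));cv2.imwrite('pics/plc.png',np.clip(a*1.5,0,255).astype(np.uint8)[...,::-1])
E
```

```text
t: 11.5
position: [0.5004, 0.3709, 0.0547]
orientation: [0.064, 0.998, 0.0, 0.0]
force: [-3.7, -1.3, 7.0]
gripper_width: 0.0148
gripper_force: 79.7
t: 12.4
position: [0.5001, 0.3705, 0.2005]
orientation: [0.064, 0.998, -0.0, 0.0]
force: [0.8, 0.3, -1.0]
gripper_width: 0.0314
gripper_force: 0.0
t: 13.3
position: [0.5, 0.162, 0.1989]
orientation: [-0.008, 1.0, 0.0, 0.0]
force: [-0.6, 0.5, -0.9]
gripper_width: 0.0002
gripper_force: 0.0
plate 1640 [0.48676625 0.37253753 0.02591956] ((448.4764709472656, 198.95037841796875), (480.9600830078125, 176.40576171875), 73.3722915649414)
mount top 544 [0.53347233 0.02914914 0.01988851] ((534.59716796875, 27.734466552734375), (89.51278686523438, 98.38262176513672), 1.911421775817871)
mount side 673 [0.534191   0.02175238 0.02054055] ((536.1146240234375, 27.37198257446289), (89.39617919921875, 103.57769775390625), 1.6748613119125366)
```

View pics/plc.png

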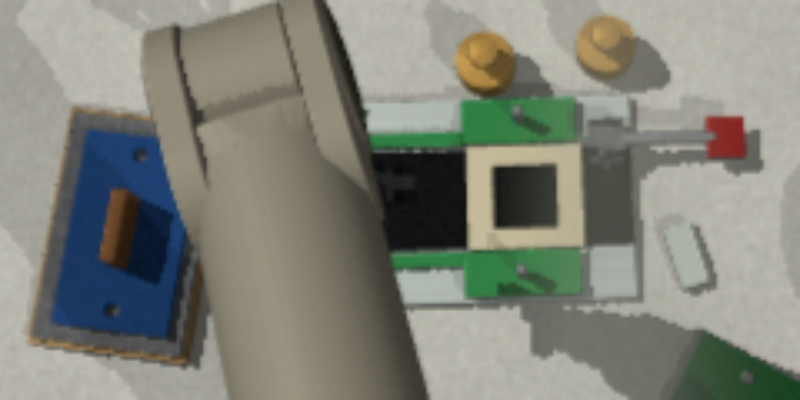

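The plate lies square within the felt at crop (118,235), with a grey margin on its visible sides. The mount is at (525,197), about (534.5,27.5) mm. I'll move above its window.

```bash
python3 -m handwheel '8 -34 -10 0 0 1 1;9 -34 -20 0 0 0 1;9 -34 -20 0 0 0 1;8 -32 -20 0 0 0 1;0 0 -20 0 0 0 1;0 0 0 0 0 0 1;0 0 0 0 0 0 1'; python3 -m handwheel '0 0 -20 0 0 0 1;0 0 -20 0 0 0 1;0 0 -15 0 0 0 1;0 0 0 0 0 0 1;0 0 0 0 0 0 1'
```

```text
t: 14.1
position: [0.5341, 0.0282, 0.1087]
orientation: [-0.017, 1.0, 0.0, -0.001]
force: [-0.7, 0.3, -0.0]
gripper_width: -0.0002
gripper_force: 0.0
t: 14.6
position: [0.5349, 0.0279, 0.0549]
orientation: [-0.017, 1.0, 0.0, 0.001]
force: [-0.3, 0.1, 0.8]
gripper_width: 0.0002
gripper_force: 0.0
```

```bash
python3 -m handwheel '0 0 -10 0 0 0 1;0 0 -8 0 0 0 1;0 0 -3 0 0 0 1;0 0 0 0 0 0 1;0 0 0 0 0 0 1'; python3 -m handwheel '-0.2 5 0 0 0 0 1;-0.2 5 0 0 0 0 1;-0.2 5 0 0 0 0 1;-0.2 5 0 0 0 0 1;0 0 0 0 0 0 1'
```

```text
t: 15.1
position: [0.5342, 0.0266, 0.0327]
orientation: [-0.016, 1.0, -0.0, -0.0]
force: [0.1, 0.4, 0.9]
gripper_width: 0.0001
gripper_force: 0.0
t: 15.6
position: [0.5333, 0.0481, 0.0327]
orientation: [-0.017, 1.0, 0.0, -0.0]
force: [-0.1, 0.0, 0.8]
gripper_width: 0.0
gripper_force: 0.0
```

Run:
```python
from h import *
p2,d2=capture('side');c=cloud('side',d2);q=cv2.cvtColor(p2,cv2.COLOR_RGB2HSV).astype(int)
m=(q[...,0]>10)&(q[...,0]<30)&(q[...,1]>35)&(q[...,1]<130)&(q[...,2]>90)&(abs(c[...,2]-.02)<.004)&(c[...,0]>.46)&(c[...,0]<.60)&(c[...,1]>-.06)&(c[...,1]<.2)
print(m.sum(),np.median(c[m],0),cv2.minAreaRect((c[m][:,:2]*1000).astype(np.float32)))
```

```text
585 [0.53529464 0.01223418 0.02047408] ((529.3209838867188, 89.05269622802734), (94.00623321533203, 228.1182403564453), 5.885391712188721)
```

```bash
python3 -m handwheel '-0.3 8 0 0 0 0 1;-0.3 8 0 0 0 0 1;-0.3 8 0 0 0 0 1;-0.3 8 0 0 0 0 1;-0.3 8 0 0 0 0 1;-0.3 8 0 0 0 0 1;-0.3 8 0 0 0 0 1;-0.3 8 0 0 0 0 1;-0.3 8 0 0 0 0 1;-0.3 8 0 0 0 0 1'; python3 -m handwheel '-0.1 4 0 0 0 0 1;-0.1 4 0 0 0 0 1;-0.1 4 0 0 0 0 1;-0.1 4 0 0 0 0 1;0 0 0 0 0 0 1'
python3 - <<'E'
from h import *
p2,d2=capture('side');c=cloud('side',d2);q=cv2.cvtColor(p2,cv2.COLOR_RGB2HSV).astype(int)
m=(q[...,0]>10)&(q[...,0]<30)&(q[...,1]>35)&(q[...,1]<130)&(q[...,2]>90)&(abs(c[...,2]-.02)<.0025)&(c[...,0]>.48)&(c[...,0]<.585)&(c[...,1]>-.06)&(c[...,1]<.22)
n,l,st,_=cv2.connectedComponentsWithStats(m.astype(np.uint8));m=l==1+np.argmax(st[1:,4])
print(m.sum(),np.median(c[m],0),cv2.minAreaRect((c[m][:,:2]*1000).astype(np.float32)))
E
```

```text
t: 16.65
position: [0.5303, 0.1274, 0.0326]
orientation: [-0.016, 1.0, -0.0, -0.0]
force: [-0.5, -0.6, 1.0]
gripper_width: 0.0003
gripper_force: 0.3
t: 17.15
position: [0.5299, 0.1435, 0.0326]
orientation: [-0.016, 1.0, 0.0, -0.0]
force: [0.4, 0.0, 0.6]
gripper_width: 0.0001
gripper_force: 0.0
456 [0.53441096 0.10201888 0.02055672] ((532.4090576171875, 121.77631378173828), (89.39895629882812, 104.34449768066406), 2.5863330364227295)
```

```bash
python3 -m handwheel '-0.1 4 0 0 0 0 1;-0.1 4 0 0 0 0 1;-0.1 4 0 0 0 0 1;-0.1 4 0 0 0 0 1;-0.1 3 0 0 0 0 1;0 0 0 0 0 0 1'; python3 -m handwheel '0 1 0 0 0 0 1;0 1 0 0 0 0 1;0 1 0 0 0 0 1;0 0 0 0 0 0 1';python3 -m handwheel '0 1 0 0 0 0 1;0 1 0 0 0 0 1;0 0 0 0 0 0 1'
```

```text
t: 17.8
position: [0.5294, 0.1625, 0.0326]
orientation: [-0.016, 1.0, 0.0, 0.0]
force: [-0.5, 0.6, 0.8]
gripper_width: -0.0
gripper_force: 0.0
t: 18.2
position: [0.5295, 0.1648, 0.0326]
orientation: [-0.016, 1.0, -0.0, -0.0]
force: [0.9, 0.2, 1.3]
gripper_width: 0.0
gripper_force: 0.0
t: 18.5
position: [0.5295, 0.1669, 0.0327]
orientation: [-0.016, 1.0, 0.0, -0.0]
force: [0.7, 0.8, 0.8]
gripper_width: -0.0
gripper_force: 0.0
```

```bash
python3 -m handwheel '0 1 0 0 0 0 1;0 1 0 0 0 0 1;0 0 0 0 0 0 1';python3 -m handwheel '0 1 0 0 0 0 1;0 0 0 0 0 0 1';python3 -m handwheel '0 1 0 0 0 0 1;0 0 0 0 0 0 1'
```

```text
t: 18.8
position: [0.5295, 0.1685, 0.0326]
orientation: [-0.016, 1.0, -0.0, -0.0]
force: [-0.4, -1.9, 0.2]
gripper_width: -0.0002
gripper_force: 0.8
t: 19.0
position: [0.5295, 0.1686, 0.0326]
orientation: [-0.015, 1.0, -0.001, -0.0]
force: [-0.4, -5.1, 2.5]
gripper_width: -0.0
gripper_force: 2.5
t: 19.2
position: [0.5295, 0.1687, 0.0326]
orientation: [-0.015, 1.0, -0.001, -0.0]
force: [-1.1, -7.4, 2.7]
gripper_width: 0.0003
gripper_force: 3.8
```

The force along y is building at y 168.7 mm as predicted, so the mount is against the stop. I'll back off, lift and look.

```bash
python3 -m handwheel '0 -6 0 0 0 0 1;0 -9 0 0 0 0 1;0 0 0 0 0 0 1;0 0 20 0 0 0 1;0 0 40 0 0 0 1;0 0 45 0 0 0 1;0 0 45 0 0 0 1;-30 -30 0 0 0 0 1;-30 -30 0 0 0 0 1;0 -40 0 0 0 0 1'; python3 -m handwheel '0 -45 0 0 0 0 1;0 -45 0 0 0 0 1;0 -45 0 0 0 0 1;0 -45 0 0 0 0 1;0 -45 0 0 0 0 1;0 -45 0 0 0 0 1;0 0 0 0 0 0 1'
python3 - <<'E'
from h import *
p,d=capture('top');C=cloud('top',d);p2,d2=capture('side')
for n,c,pp in(('top',C,p),('side',cloud('side',d2),p2)):
    q=cv2.cvtColor(pp,cv2.COLOR_RGB2HSV).astype(int)
    def r(nm,m):
        k,l,st,_=cv2.connectedComponentsWithStats(m.astype(np.uint8))
        if k<2: return
        m=l==1+np.argmax(st[1:,4]); print(n,nm,m.sum(),np.median(c[m],0).round(4),cv2.minAreaRect((c[m][:,:2]*1000).astype(np.float32)))
    r('mount',(q[...,0]>10)&(q[...,0]<30)&(q[...,1]>35)&(q[...,1]<130)&(q[...,2]>90)&(abs(c[...,2]-.02)<.0025)&(c[...,0]>.48)&(c[...,0]<.585)&(c[...,1]>-.06)&(c[...,1]<.22))
    r('plate',(q[...,0]>100)&(q[...,0]<125)&(q[...,1]>110)&(abs(c[...,2]-.026)<.005)&(c[...,1]>.28)&(c[...,1]<.46))
    r('red',((q[...,0]<6)|(q[...,0]>172))&(q[...,1]>150)&(c[...,1]<-.09)&(c[...,1]>-.2)&(c[...,0]>.5)&(c[...,0]<.65))
a=cv2.resize(p[170:290,120:360],(560,280));b=cv2.resize(p2[130:290,210:390],(560,498))[:320]
im=np.vstack([a,b]);cv2.imwrite('pics/end.png',np.clip(im*1.5,0,255).astype(np.uint8)[...,::-1])
E
```

```text
t: 20.2
position: [0.4665, 0.0569, 0.1826]
orientation: [-0.018, 1.0, 0.001, -0.001]
force: [1.3, 0.4, -0.6]
gripper_width: -0.0001
gripper_force: 0.0
t: 20.9
position: [0.4679, -0.2212, 0.1833]
orientation: [-0.011, 1.0, -0.002, 0.0]
force: [-0.2, -0.8, 0.7]
gripper_width: -0.0001
gripper_force: 0.0
top mount 394 [0.5326 0.1565 0.02  ] ((530.6458740234375, 145.91256713867188), (88.83426666259766, 98.34825897216797), 1.6209521293640137)
top plate 1677 [0.4983 0.3651 0.026 ] ((500.7862548828125, 370.09051513671875), (102.91112518310547, 170.24252319335938), 82.58525085449219)
top red 115 [ 0.5871 -0.1475  0.028 ] ((587.1673583984375, -145.23098754882812), (34.7349739074707, 30.05763053894043), 0.8821747303009033)
side mount 240 [0.5613 0.1317 0.0206] ((558.7499389648438, 146.27703857421875), (106.80746459960938, 46.08287048339844), 84.18744659423828)
side plate 123 [0.4303 0.3643 0.0269] ((428.8174743652344, 373.46307373046875), (96.64091491699219, 26.454946517944336), 87.2111587524414)
side red 198 [ 0.586  -0.1482  0.0285] ((586.1253662109375, -147.13600158691406), (32.17879104614258, 31.1049861907959), 2.1064674854278564)
```

View pics/end.png

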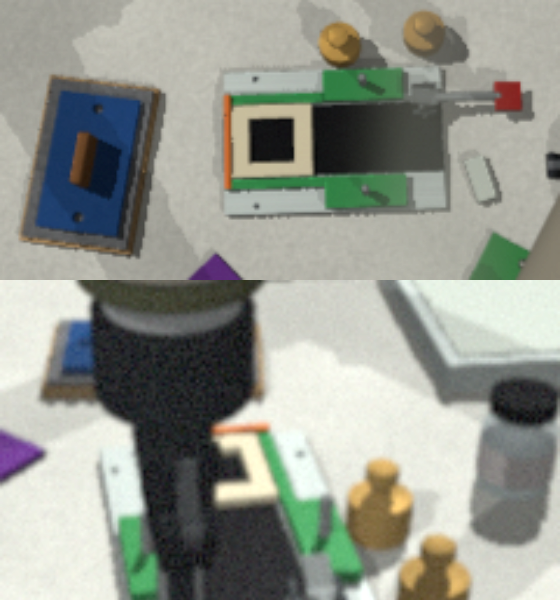

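The mount sits against the orange stop at (272,140), the plate is centred on the felt at (88,163), the lever is down at (508,96), and nothing else has moved.

```bash
python3 -c "
from rig import close_job
print(close_job())"
```

```text
the job is handed in; nothing more can be done
None
```

The job is done and handed in at about 21 s: the lever is down, the blue plate lies flat and square on the felt, and the cream mount is against the orange end stop, with the other things left where they were.

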